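# Put the tablets away in the push-to-open medicine box

### The job

Open the push-to-open medicine box: press its flush white lid down near the grey dot until the touch latch lets go, without forcing it, then keep your fingers on the lid as it springs up and ease it slowly all the way open, never letting it fly. Then pick up the small tablet carton and set it down (do not drop it) flat and right way up on the box's floor, leaving the lid open. Leave the green mug and the glass tumbler alone.

Things in the scene. Friction and masses are not known exactly. Their poses are not given: they have to be found in the camera images.
- medbox: Medicine box of pale wood, fixed to the worktop. Outside 220 (x) x 190 (y) x 110 mm high, walls 10 mm, inner floor 40 mm above the origin. Origin: centre of its underside; +x points to the lid's hinge side, -x to the latch side, z up. The white lid (196 x 166 x 10 mm, 0.35 kg, green cross and grey dot on top) is inset between the walls, flush with the rim: no edge to pry.
- lid (a joint): Lid hinge (rad): 0 = shut, flush, latched; grows as the lid rises; open stop at 2.0, 25 degrees past vertical; negative = pressed in. An opening spring (net 0.6 N m at shut, 0.4 at the open stop) lifts it once unlatched: it presses on the fingers as they back away and stays at the open stop. Let go, it flies up at over 4 rad/s; faster than 2 rad/s counts as flying open.
- latch (a point): Touch latch under the lid, box frame (-80, 0, 66) mm, in a grey housing on the latch-side wall (48 mm wide, top 58 mm above the origin, takes up box x < -54 mm). It lets go when the lid is pressed in 4 to 18 mm at the grey dot (hidden setting, differs each time, silent) with 4 to 7 N; about 2 mm deeper is a hard stop, a steep rise of force: stop there at 11 to 15 N. Over 30 N is forcing.
- press_mark (a point): Centre of the grey dot (24 mm across) on the lid's upper face, 160 mm from the hinge axis, 49 mm inside the box's outer latch-side face. It moves with the lid; its axes are the lid's (z out of the upper face, y along the hinge, x towards the hinge).
- box_hinge (a point): Middle of the lid's hinge axis, fixed on the box: box frame (99, 0, 105) mm. The axis runs along the box's y. The lid's upper face lies 5 mm off this axis, its free edge 198 mm from it. Axes as the box's.
- box_in (a point): Point on the box's inner floor, box frame (15, 0, 40) mm: a good place for the centre of the carton's underside. Clear floor: box x -54 to +100 mm, y -85 to +85 mm. Axes as the box's.
- carton: Small light carton of tablets, white and blue with oranges pictured on it, lying flat on an orange chopping board (top 50 mm above the worktop) to the right of the box, 52 (x) x 116 (y) x 33 mm high, 35 g. Origin at the centre of its underside, y along its length, z up.
- green_mug: Mug, green above and white below, 86 x 117 x 88 mm, standing on the orange board to the right of the carton; origin at the centre of its underside. Leave it alone.
- tumbler: Faceted clear glass tumbler, 79 mm across, 100 mm high, standing on the worktop in front of the orange board, to the right; origin at the centre of its underside. Leave it alone.

How it is judged:
On the way, in this order (a step that is already met when the one before it is completed fails the run):
1. the lid is pressed in below flush (value of joint lid below -0.018 rad), for 0.05 s.
2. the lid is at its open stop and still (value of joint lid above 1.85 rad and velocity of joint lid below 0.2 rad/s), for 0.2 s.
At the end, for the whole second after the job is handed in: The lid stands open at its stop (above 1.85 rad) and the carton lies at rest inside the box on its floor (underside within 15 mm of it), right way up and level within 0.2 rad (value of joint lid above 1.85 rad and x of carton in the frame of medbox between -0.07 and 0.095 m and y of carton in the frame of medbox between -0.08 and 0.08 m and z of carton in the frame of medbox below 0.055 m and angle between carton's own z axis and vertical below 0.2 rad and linear speed of carton below 0.02 m/s); the robot touches nothing.
It fails at once if the lid flies open (faster than 2 rad/s) (velocity of joint lid above 2 rad/s).
It fails at once if the box or lid is pressed with more than 30 N (contact force between any of the fingers, the arm and medbox above 30 N).
It fails at once if the carton is dropped (falls free faster than 0.9 m/s, about 4 cm) (linear speed of carton above 0.9 m/s and contact force between the fingers and carton below 0.05 N).
It fails at once if the mug or the tumbler is moved more than 30 mm or tipped (distance of any of green_mug, tumbler from where it was at the start of the episode above 0.03 m or angle between any of green_mug, tumbler's own z axis and vertical above 0.3 rad).
It also fails if it takes over 70 s, if anything falls off the work surface, if the arm or the gripper's body presses on something with over 40 N, if the wrist force passes 120 N, or if a joint passes its speed limit or range.

### The arm

A 6-joint arm with a two-finger parallel gripper is mounted at the origin on a cart in front of the work surface, level with it; the furniture and walls round the work are solid. World frame = base frame: x ahead of the robot, y to its left, z up, the work surface at z = 0. Lengths are in m, angles in rad, forces in N, time in s.
With the tool pointing down it reaches from about 0.3 to 0.775 m from the base axis. Payload 14.6 kg.
Tool frame: the origin (TCP) lies at the very end of the fingers, on their centre line; the grasp point (between the pads) lies 19 mm behind it; z points along the fingers, y is the line along which they close (so a half turn about z gives the same grasp; the last joint's range is limited). The gripper opens to 94 mm and grips with 3 to 60 N. Pads are 16 mm wide; open, the fingers measure 119 mm over their backs; the gripper's body (75 mm by 177 mm) begins 78 mm behind the grasp point.
Start: joints at [1.07, 0.3, 1.521, -0, 1.321, -0.067], TCP at [0.231, 0.499, 0.205] pointing down, gripper open.
Joint ranges: [-3.03, 3.03], [-0.79, 2.21], [0.23, 2.52], [-1.04, 4.18], [0, 3.07], [-2.55, 2.55]. Speed limits (rad/s): [2.22, 2.22, 2.57, 3.14, 3.14, 3.14].

### API

Orientations are given as [roll, pitch, yaw] about the fixed x, y, z axes, in that order (R = Rz(yaw) Ry(pitch) Rx(roll)).
In Python, from station import ctrl, camera, camera_info, finder gives the robot as it stands.
- The arm moves only by the tool carry_out, never from a script. Its argument "motion" is a list of rows, each a list of 2 entries, a list of its own where there are three numbers: the shift along the tool's x, y, z as a fraction of full scale, then the turn about the tool's z as a fraction of full scale. A call has 1 to 12 rows; each row is the pose to reach, as a shift and turn from the pose commanded when the call began, along the tool's axes at that moment, turning the shorter way round; what a row does not reach only later rows make up. Full scale, the value 1, is 200 mm for a shift and 360 degrees for a turn. A row lasts 1/10 s, in which the tool goes at most 50 mm and 8.59 degrees, less where a joint would pass 70% of its speed; a pose out of reach is approached as far as the arm can. A call with a number of a shift or a turn outside -1 to 1 is refused whole. A call with a gripper value outside its range is refused whole. "hand" is the closure, from -1 (fully open) to 1 (shut), set as the call begins (left out, the last holds). The fingers move at their own pace and stop on an object; "force" is the grip in N (left out, the last holds). Time passes only in rows, so rows that repeat a pose let the fingers close. It gives the time, the measured TCP pose, the force, the opening and the grip force at its end, in the units of the state.
- ctrl.get_obs(): the state, without advancing time (a new reading comes with each control period).
- camera(name): name is "scene" or "side" or "wrist"; returns (picture, depth): 420x560x3 uint8, blue, green, red; 420x560 float32, m along the optical axis (not along the pixel's ray), 0 where there is no reading.
- camera_info(name): a dict with "camera_matrix" (3x3 intrinsics, pixels), "origin" and "attitude" of the camera in the world. Camera axes: x right, y down, z forward; pixel columns grow to the right and rows downward; lengths in m; the calibration is good to about 2 mm. A picture is of the moment at which its call begins: read the wrist's pose just before it. camera_info takes no time and is no camera call; for the wrist camera it gives the pose at the moment of the call.
- ctrl.hand_in(): hands the job in; it is judged then, once.
Trained networks look in the newest picture that a camera, given by its name, has taken for a name from the list of things; names that differ only in an ending like _2 or _b are one class to them, and where a whole thing is asked for, a point or a joint stands for the part that bears it (a point fixed in the world has none). Each returns a list of dicts, best first, with "conf" (0 to 1); they miss things now and then, are a little off and sometimes report something else, mostly with a low value. They report only what shows in the picture. A call takes as long as a camera call.
- finder.boxes_of(camera, query): "location" ([column, row] in pixels, amid what is visible of it).
- finder.cut_out(camera, query): "mask" (420x560 bool, what is visible of it) and "location" ([column, row] in pixels, amid what is visible of it).
- finder.pinpoint(camera, query): "location" ([column, row] in pixels: a listed point, or the origin of a listed thing).
The state is a dict: "time_s": time; "qpos": joint angles; "joint_vel": joint speeds; "tau": joint torques, N m; "ee_pos": TCP position; "eef_rot": TCP orientation; "force": force on the tool from outside, world axes, zero at the start; "moment": the same for the moment, N m; "grip_width": finger opening in m; "grip_force": force on a finger pad.
Only numpy, scipy, OpenCV 4.12 (cv2) and the standard library are available. Lean on these libraries where they do the work, as an engineer would, in place of code of your own. Each camera call takes 0.05 s, during which the arm holds its last target. There are 200 camera calls.

## Working session

There is one attempt and no reset: what is moved stays moved. The work goes in short steps, Python scripts to look and compute and a tool call to move; the robot and the scene stay as the last step left them, time stands still between calls to the robot, and variables do not carry over. Pictures are saved under pics/ and viewed, at most 10 in all, crops included, and the job is handed in when it is done.

Besides the shell and the picture viewer there is one more tool, called after "Request:" as name([rows], argument=value, ...), one row to a line, values as JSON. carry_out: Moves the arm, as the interface text tells. Its arguments: {"type":"object","properties":{"motion":{"type":"array","items":{"type":"array"}},"hand":{"type":"number"},"force":{"type":"number"}},"required":["motion"]}

```bash
mkdir -p pics; ls
cat > h.py <<'E'
import numpy as np, cv2
from scipy.spatial.transform import Rotation as R
from station import ctrl, camera, camera_info, finder
def info(n):
    i=camera_info(n); a=np.array(i["attitude"],float)
    M=a if a.shape==(3,3) else (R.from_euler('xyz',a).as_matrix() if a.size==3 else None)
    return np.array(i["camera_matrix"]),np.array(i["origin"]),M
def world(n,uv,d):
    K,o,M=info(n); u,v=uv
    return o+M@(d*np.array([(u-K[0,2])/K[0,0],(v-K[1,2])/K[1,1],1]))
def cloud(n,depth,mask):
    K,o,M=info(n); v,u=np.nonzero(mask&(depth>0)); d=depth[v,u]
    return o+(M@(d*np.array([(u-K[0,2])/K[0,0],(v-K[1,2])/K[1,1],np.ones(len(u))]))).T
E
python3 - <<'E'
from h import *
print(ctrl.get_obs()); 
ims=[]
for n in("scene","side"):
    print(n,camera_info(n))
    im,d=camera(n); cv2.imwrite(f"pics/{n}0.png",im)
    for q in("press_mark","box_hinge","medbox","carton","green_mug","tumbler","box_in"):
        r=finder.pinpoint(n,q)
        for x in r[:1]:
            u,v=np.array(x["location"]).round().astype(int)
            dd=d[min(v,419),min(u,559)]
            print(n,q,round(x["conf"],2),(u,v),world(n,(u,v),dd).round(4))
E
```

```text
pics
{'time_s': 0.0, 'qpos': array([ 1.07039268e+00,  3.00456495e-01,  1.52163873e+00,  3.06427580e-05,
        1.32069958e+00, -6.65955189e-02]), 'joint_vel': array([-0.00187747,  0.00115849, -0.00132964,  0.0009746 , -0.00237686,
        0.00251117]), 'tau': array([ 8.16944539e-04, -5.31816816e+01, -3.52743316e+01,  7.08862580e-02,
        2.44090625e-02, -9.33171577e-05]), 'ee_pos': array([0.23103642, 0.49880564, 0.20486996]), 'eef_rot': array([-3.14039514e+00, -1.09613272e-04,  2.70777686e+00]), 'force': array([-0.43174372, -0.24432723, -0.8627204 ]), 'moment': array([-0.05017546, -0.01589365,  0.02860256]), 'grip_force': 0.0, 'grip_width': 0.094114100119594}
scene {'camera_matrix': array([[477.60942501,   0.        , 285.37959644],
       [  0.        , 477.60942501, 214.73581449],
       [  0.        ,   0.        ,   1.        ]]), 'origin': array([-0.20152973, -0.82085207,  0.74174085]), 'attitude': array([-2.16736364,  0.02212251, -0.80735236])}
scene press_mark 0.73 (np.int64(271), np.int64(187)) [ 0.5285 -0.0515  0.1098]
scene box_hinge 0.92 (np.int64(214), np.int64(172)) 
[... 373 characters left out ...]
0.        , 276.61724642],
       [  0.        , 440.58350416, 210.59240637],
       [  0.        ,   0.        ,   1.        ]]), 'origin': array([ 0.29651002, -1.27509637,  0.78100168]), 'attitude': array([-2.11099321, -0.01953518, -0.14123721])}
side press_mark 0.79 (np.int64(295), np.int64(187)) [ 0.5469 -0.031   0.1119]
side box_hinge 0.96 (np.int64(273), np.int64(172)) [0.4907 0.0869 0.1115]
side medbox 0.82 (np.int64(283), np.int64(211)) [ 0.4976 -0.1028  0.067 ]
side carton 0.92 (np.int64(312), np.int64(247)) [ 0.5458 -0.312   0.0733]
side green_mug 0.56 (np.int64(336), np.int64(281)) [ 0.5676 -0.4816  0.0919]
side tumbler 0.79 (np.int64(263), np.int64(295)) [ 0.3947 -0.4465  0.0347]
```

Run:
```python
from h import *
a=cv2.imread("pics/scene0.png");b=cv2.imread("pics/side0.png")
cv2.imwrite("pics/a.png",cv2.resize(a[120:380,150:500],None,fx=2.2,fy=2.2))
for n in("scene","side"):
    im,d=camera(n)
    P=cloud(n,d,np.ones(d.shape,bool))
    for q in("medbox","carton","green_mug","tumbler"):
        r=finder.cut_out(n,q)
        if not r: print(n,q,"none");continue
        p=cloud(n,d,r[0]["mask"]); 
        print(n,q,round(r[0]["conf"],2),"z pct",np.percentile(p[:,2],[2,50,90,98]).round(3))
        zt={"medbox":(.1,.12),"carton":(.075,.092),"green_mug":(.06,.15),"tumbler":(.01,.11)}[q]
        t=p[(p[:,2]>zt[0])&(p[:,2]<zt[1])]
        if len(t)<5: continue
        # robust trimming by largest cluster via median distance
        m=np.median(t[:,:2],0); t=t[np.linalg.norm(t[:,:2]-m,axis=1)<.17]
        rc=cv2.minAreaRect(t[:,:2].astype(np.float32)); print("   rect",np.round(rc[0],4),np.round(rc[1],4),round(rc[2],2), "med z",np.median(t[:,2]).round(4))
```

```text
scene medbox 0.95 z pct [0.01  0.102 0.111 0.112]
   rect [0.52   0.0206] [0.1967 0.223 ] 17.25 med z 0.1094
scene carton 0.81 z pct [0.05  0.082 0.091 0.093]
   rect [ 0.5491 -0.2725] [0.0505 0.1142] 27.13 med z 0.086
scene green_mug 0.95 z pct [0.056 0.107 0.133 0.137]
   rect [ 0.5841 -0.4521] [0.1096 0.0843] 42.8 med z 0.1092
scene tumbler 0.73 z pct [0.007 0.069 0.097 0.1  ]
   rect [ 0.3915 -0.4138] [0.0789 0.0753] 38.41 med z 0.0705
side medbox 0.78 z pct [0.009 0.099 0.113 0.114]
   rect [0.5203 0.0181] [0.1924 0.2301] 17.2 med z 0.1112
side carton 0.77 z pct [0.052 0.084 0.093 0.096]
   rect [ 0.5497 -0.2748] [0.0493 0.119 ] 27.16 med z 0.0866
side green_mug 0.61 z pct [0.058 0.108 0.135 0.139]
   rect [ 0.5824 -0.4455] [0.0892 0.107 ] 67.74 med z 0.1091
side tumbler 0.91 z pct [0.009 0.072 0.098 0.102]
   rect [ 0.3921 -0.4152] [0.0735 0.0825] 6.28 med z 0.0728
```

View pics/a.png

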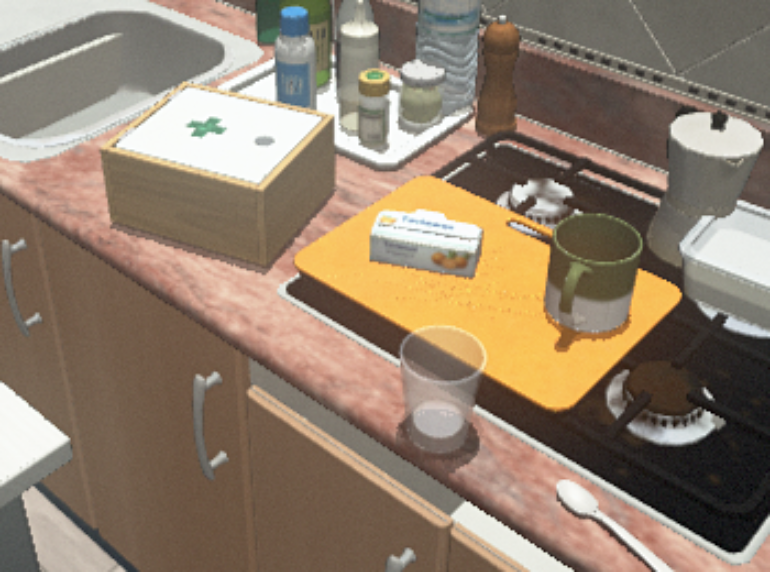

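The crop shows the shut box at left, with the grey dot at crop (264,141) and the hinge on the far-left side. The carton lies on the board at (428,242), the mug at (595,270) and the tumbler at (443,385). From the clouds, the box is at (0.520, 0.0195) with yaw 107.2°, and the dot at (0.538, -0.039).

Request:
carry_out([
  [[-0.14,-0.1,-0.1],0.022],
  [[-0.28,-0.2,-0.15],0.044],
  [[-0.42,-0.3,-0.15],0.066],
  [[-0.56,-0.4,-0.15],0.088],
  [[-0.7,-0.5,-0.15],0.11],
  [[-0.84,-0.6,-0.15],0.133],
  [[-0.84,-0.6,-0.15],0.133],
], hand=1, force=20)

```text
time_s: 2.0
ee_pos: [0.3345, 0.3172, 0.2357]
eef_rot: [3.141, 0.0, 1.864]
force: [-0.5, 0.3, -0.3]
grip_width: 0.0416
grip_force: 0.0
```

```bash
cat >> h.py <<'E'
BO=np.array([.520,.0195,0]); BY=np.radians(107.2)
bx=np.array([np.cos(BY),np.sin(BY),0]); by=np.array([-bx[1],bx[0],0])
def inbox(p): p=np.asarray(p)-BO; return np.array([p@bx,p@by,p[2]])
def frombox(b): return BO+b[0]*bx+b[1]*by+np.array([0,0,b[2]])
def delta(t):
    o=ctrl.get_obs(); M=R.from_euler('xyz',o["eef_rot"]).as_matrix()
    return (M.T@(np.asarray(t)-o["ee_pos"])/.2).round(4)
def st():
    o=ctrl.get_obs(); print("t",round(o["time_s"],2),"pos",o["ee_pos"].round(4),"box",inbox(o["ee_pos"]).round(4),"yaw",np.degrees(o["eef_rot"][2]).round(2),"F",o["force"].round(2),"grip",o["grip_width"].round(4),o["grip_force"],"rp",o["eef_rot"][:2].round(4)); return o
E
python3 - <<'E'
from h import *
st(); print(delta(frombox([-.061,0,.18])))
E
```

```text
Traceback (most recent call last):
  File "h.py", line 22, in st
    o=ctrl.get_obs(); print("t",round(o["time_s"],2),"pos",o["ee_pos"].round(4),"box",inbox(o["ee_pos"]).round(4),"yaw",np.degrees(o["eef_rot"][2]).round(2),"F",o["force"].round(2),"grip",o["grip_width"].round(4),o["grip_force"],"rp",o["eef_rot"][:2].round(4)); return o
                                                                                                                                                                                            ^^^^^^^^^^^^^^^^^^^^^
AttributeError: 'float' object has no attribute 'round'
```

Request:
carry_out([
  [[-0.2,0.05,0],0],
  [[-0.4,0.1,0],0],
  [[-0.6,0.14,0],0],
  [[-0.8,0.18,0],0],
  [[-1,0.22,0],0],
])

```text
time_s: 2.5
ee_pos: [0.4351, 0.1407, 0.2356]
eef_rot: [3.141, -0.0, 1.874]
force: [0.9, 0.0, 0.4]
grip_width: 0.002
grip_force: 0.0
```

```bash
sed -i 's/o\["grip_width"\].round(4)/round(float(o["grip_width"]),4)/' h.py
python3 - <<'E'
from h import *
st(); print(delta(frombox([-.061,0,.16])))
E
```

```text
t 2.5 pos [0.4351 0.1407 0.2356] box [0.1409 0.0453 0.2356] yaw 107.4 F [0.89 0.04 0.43] grip 0.002 0.0 rp [ 3.1412e+00 -1.0000e-04]
[-1.0103  0.2229  0.378 ]
```

Request:
carry_out([
  [[-0.2,0.05,0.0],0],
  [[-0.4,0.1,0.05],0],
  [[-0.6,0.15,0.15],0],
  [[-0.8,0.2,0.25],0],
  [[-1,0.223,0.37],0],
  [[-1,0.223,0.37],0],
  [[-1,0.223,0.37],0],
  [[-1,0.223,0.37],0],
])

```text
time_s: 3.3
ee_pos: [0.5367, -0.035, 0.1622]
eef_rot: [3.141, 0.0, 1.874]
force: [0.2, 0.3, 0.6]
grip_width: 0.0001
grip_force: 0.0
```

Run:
```python
from h import *
st(); print(delta(frombox([-.061,0,.11])))
im,d=camera("wrist"); cv2.imwrite("pics/w1.png",im)
for q in("press_mark","box_hinge"):
  for x in finder.pinpoint("wrist",q)[:1]:
    u,v=np.array(x["location"]); dd=d[int(round(v))%420,int(round(u))%560]; p=world("wrist",(u,v),dd); print(q,x["conf"],(u,v),p.round(4),inbox(p).round(4))
```

```text
t 3.3 pos [ 0.5367 -0.035   0.1622] box [-0.057   0.0002  0.1622] yaw 107.36 F [0.18 0.27 0.57] grip 0.0001 0.0 rp [3.1406e+00 3.0000e-04]
[-0.02    0.0007  0.2611]
press_mark 0.57 (np.float64(281.0), np.float64(226.7)) [ 0.5372 -0.0326  0.1101] [-0.0549 -0.001   0.1101]
box_hinge 0.69 (np.float64(285.0), np.float64(16.1)) [0.4943 0.1133 0.1104] [ 0.0972 -0.0032  0.1104]
```

View pics/w1.png

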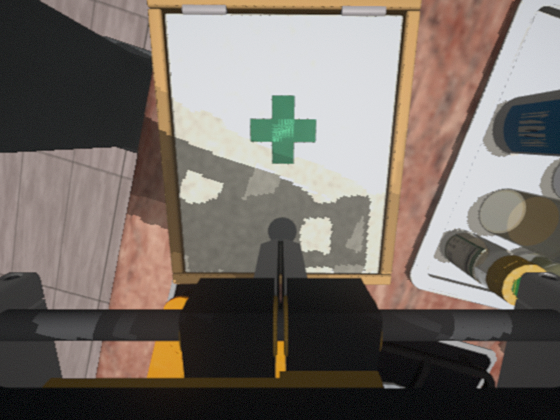

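The dot shows at (282,230), just ahead of the fingertips. The hinge barrels are at row ~10, so the box model is confirmed to within a few mm.

Request:
carry_out([
  [[-0.015,0,0.12],0],
  [[-0.015,0,0.23],0],
  [[-0.015,0,0.25],0],
  [[-0.015,0,0.26],0],
  [[-0.015,0,0.27],0],
  [[-0.015,0,0.27],0],
  [[-0.015,0,0.27],0],
])

```text
time_s: 4.15
ee_pos: [0.5378, -0.0388, 0.1083]
eef_rot: [3.14, 0.0, 1.872]
force: [-0.6, 2.6, 4.9]
grip_width: 0.0008
grip_force: 1.8
```

Request:
carry_out([
  [[0,0,0.005],0],
  [[0,0,0.01],0],
  [[0,0,0.01],0],
])

```text
time_s: 4.45
ee_pos: [0.5377, -0.039, 0.1056]
eef_rot: [3.141, 0.0, 1.872]
force: [1.7, 1.9, 3.9]
grip_width: 0.0004
grip_force: 1.9
```

Request:
carry_out([
  [[0,0,0.005],0],
  [[0,0,0.01],0],
  [[0,0,0.01],0],
])

```text
time_s: 4.75
ee_pos: [0.5376, -0.0391, 0.1035]
eef_rot: [3.141, 0.0, 1.872]
force: [1.6, 1.8, 3.7]
grip_width: 0.0006
grip_force: 2.0
```

Request:
carry_out([
  [[0,0,0.005],0],
  [[0,0,0.01],0],
  [[0,0,0.01],0],
])

```text
time_s: 5.05
ee_pos: [0.5376, -0.0391, 0.1015]
eef_rot: [3.141, 0.0, 1.872]
force: [3.5, 2.0, 4.6]
grip_width: 0.0002
grip_force: 2.2
```

Request:
carry_out([
  [[0,0,0.005],0],
  [[0,0,0.01],0],
  [[0,0,0.01],0],
])

```text
time_s: 5.35
ee_pos: [0.5377, -0.039, 0.1]
eef_rot: [3.141, 0.0, 1.872]
force: [-0.6, 3.2, 10.4]
grip_width: 0.0002
grip_force: 4.9
```

Request:
carry_out([
  [[0,0,0.002],0],
  [[0,0,0.002],0],
])

```text
time_s: 5.55
ee_pos: [0.5377, -0.039, 0.0999]
eef_rot: [3.141, 0.0, 1.872]
force: [-1.5, 1.7, 13.0]
grip_width: 0.0006
grip_force: 6.3
```

```bash
cat > traj.py <<'E'
import numpy as np
def tcp(t):
    c,s=np.cos(t),np.sin(t)
    if t<0: return np.array([-.160,.005+.152*s])
    if t<np.pi/2: return np.array([-.168*c+.005*s+.008, .168*s+.005*c])
    k=(t-np.pi/2)/(2.0-np.pi/2)
    return np.array([-.198*c+.005*s+.008, .168-.02*k])
def calls(t0,dt,tend,n=12):
    out=[];t=t0
    while t<tend-1e-6:
        b=tcp(t);rows=[]
        for i in range(n):
            t=min(t+dt,tend); d=(tcp(t)-b)/.2; rows.append([[round(d[0],3),0,round(-d[1],3)],0])
            if t>=tend: break
        out.append((round(t,3),rows))
    return out
if __name__=="__main__":
    for c in calls(-.0625,.025,.2)[:1]+calls(.2375,.03,2.05): print(c)
E
python3 traj.py
```

```text
(0.2, [[[np.float64(0.0), 0, np.float64(-0.019)], 0], [[np.float64(0.0), 0, np.float64(-0.038)], 0], [[np.float64(0.0), 0, np.float64(-0.058)], 0], [[np.float64(0.002), 0, np.float64(-0.079)], 0], [[np.float64(0.003), 0, np.float64(-0.1)], 0], [[np.float64(0.005), 0, np.float64(-0.121)], 0], [[np.float64(0.008), 0, np.float64(-0.142)], 0], [[np.float64(0.011), 0, np.float64(-0.162)], 0], [[np.float64(0.015), 0, np.float64(-0.183)], 0], [[np.float64(0.019), 0, np.float64(-0.204)], 0], [[np.float64(0.022), 0, np.float64(-0.214)], 0]])
(0.598, [[[np.float64(0.007), 0, np.float64(-0.024)], 0], [[np.float64(0.015), 0, np.float64(-0.048)], 0], [[np.float64(0.023), 0, np.float64(-0.072)], 0], [[np.float64(0.032), 0, np.float64(-0.095)], 0], [[np.float64(0.042), 0, np.float64(-0.119)], 0], [[np.float64(0.053), 0, np.float64(-0.142)], 0], [[np.float64(0.064), 0, np.float64(-0.164)], 0], [[np.float64(0.076), 0, np.float64(-0.186)], 0], [[np.float64(0.089), 0, np.float64(-0.208)], 0], [[np.float64(0.102), 0, np.float64(-0.23)], 0], [[np.float64(0.116), 0, np.float64(-0.251)], 0], [[np.float64(0
[... 1756 characters left out ...]
003)], 0], [[np.float64(0.317), 0, np.float64(0.004)], 0]])
(2.038, [[[np.float64(0.029), 0, np.float64(0.007)], 0], [[np.float64(0.059), 0, np.float64(0.014)], 0], [[np.float64(0.088), 0, np.float64(0.021)], 0], [[np.float64(0.117), 0, np.float64(0.028)], 0], [[np.float64(0.145), 0, np.float64(0.035)], 0], [[np.float64(0.174), 0, np.float64(0.042)], 0], [[np.float64(0.202), 0, np.float64(0.049)], 0], [[np.float64(0.23), 0, np.float64(0.056)], 0], [[np.float64(0.257), 0, np.float64(0.063)], 0], [[np.float64(0.284), 0, np.float64(0.07)], 0], [[np.float64(0.311), 0, np.float64(0.077)], 0], [[np.float64(0.337), 0, np.float64(0.084)], 0]])
(2.05, [[[np.float64(0.011), 0, np.float64(0.003)], 0]])
```

Request:
carry_out([
  [[0,0,-0.006],0],
  [[0,0,-0.014],0],
  [[0,0,-0.024],0],
  [[0,0,-0.036],0],
  [[0,0,-0.05],0],
  [[0.001,0,-0.064],0],
  [[0.002,0,-0.078],0],
  [[0.003,0,-0.09],0],
  [[0.003,0,-0.09],0],
])

```text
time_s: 6.45
ee_pos: [0.5372, -0.0386, 0.1173]
eef_rot: [-3.142, 0.0, 1.872]
force: [2.3, -2.5, 3.3]
grip_width: 0.0002
grip_force: 1.7
```

Run:
```python
from traj import *
for c in calls(.0435,.03,2.07): print(c[0],[[float(r[0][0]),float(r[0][2])] for r in c[1]])
```

```text
0.404 [[0.002, -0.025], [0.005, -0.05], [0.009, -0.075], [0.013, -0.1], [0.019, -0.125], [0.025, -0.149], [0.031, -0.173], [0.039, -0.197], [0.047, -0.221], [0.056, -0.245], [0.065, -0.268], [0.075, -0.291]]
0.764 [[0.011, -0.023], [0.023, -0.045], [0.035, -0.067], [0.048, -0.089], [0.061, -0.11], [0.075, -0.131], [0.09, -0.151], [0.106, -0.171], [0.122, -0.191], [0.138, -0.21], [0.155, -0.228], [0.173, -0.246]]
1.124 [[0.018, -0.017], [0.037, -0.034], [0.056, -0.051], [0.076, -0.066], [0.096, -0.081], [0.117, -0.096], [0.138, -0.11], [0.159, -0.123], [0.181, -0.136], [0.203, -0.147], [0.226, -0.159], [0.249, -0.169]]
1.484 [[0.023, -0.01], [0.047, -0.019], [0.07, -0.028], [0.094, -0.035], [0.119, -0.042], [0.143, -0.049], [0.168, -0.054], [0.192, -0.059], [0.217, -0.063], [0.242, -0.066], [0.267, -0.069], [0.292, -0.071]]
1.844 [[0.025, -0.001], [0.05, -0.001], [0.076, -0.0], [0.106, 0.007], [0.135, 0.014], [0.165, 0.021], [0.194, 0.028], [0.224, 0.035], [0.253, 0.042], [0.282, 0.049], [0.311, 0.056], [0.339, 0.063]]
2.07 [[0.028, 0.007], [0.056, 0.014], [0.084, 0.021], [0.111, 0.028], [0.138, 0.035], [0.165, 0.042], [0.191, 0.049], [0.205, 0.053]]
```

Request:
carry_out([
  [[0.001,0,-0.012],0],
  [[0.003,0,-0.03],0],
  [[0.006,0,-0.052],0],
  [[0.01,0,-0.075],0],
  [[0.013,0,-0.1],0],
  [[0.019,0,-0.125],0],
  [[0.025,0,-0.149],0],
  [[0.031,0,-0.173],0],
  [[0.039,0,-0.197],0],
  [[0.047,0,-0.221],0],
  [[0.056,0,-0.245],0],
  [[0.065,0,-0.268],0],
])

```text
time_s: 7.65
ee_pos: [0.5333, -0.0258, 0.171]
eef_rot: [-3.142, -0.0, 1.872]
force: [0.0, -0.3, 2.5]
grip_width: 0.0005
grip_force: 1.3
```

Request:
carry_out([
  [[0.01,0,-0.023],0],
  [[0.021,0,-0.046],0],
  [[0.033,0,-0.068],0],
  [[0.045,0,-0.09],0],
  [[0.058,0,-0.112],0],
  [[0.071,0,-0.133],0],
  [[0.085,0,-0.154],0],
  [[0.1,0,-0.174],0],
  [[0.116,0,-0.194],0],
  [[0.132,0,-0.214],0],
  [[0.148,0,-0.233],0],
  [[0.165,0,-0.251],0],
])

```text
time_s: 8.85
ee_pos: [0.5235, 0.0058, 0.2212]
eef_rot: [3.142, -0.0, 1.872]
force: [1.0, 0.2, 3.2]
grip_width: 0.0002
grip_force: 1.2
```

Request:
carry_out([
  [[0.018,0,-0.018],0],
  [[0.036,0,-0.035],0],
  [[0.055,0,-0.052],0],
  [[0.074,0,-0.069],0],
  [[0.094,0,-0.084],0],
  [[0.114,0,-0.099],0],
  [[0.135,0,-0.114],0],
  [[0.156,0,-0.128],0],
  [[0.177,0,-0.141],0],
  [[0.199,0,-0.154],0],
  [[0.221,0,-0.165],0],
  [[0.244,0,-0.177],0],
])

```text
time_s: 10.05
ee_pos: [0.509, 0.0525, 0.2564]
eef_rot: [-3.142, -0.0, 1.872]
force: [0.3, 1.2, 2.0]
grip_width: 0.0007
grip_force: 1.1
```

Request:
carry_out([
  [[0.023,0,-0.01],0],
  [[0.046,0,-0.02],0],
  [[0.07,0,-0.029],0],
  [[0.093,0,-0.038],0],
  [[0.117,0,-0.045],0],
  [[0.142,0,-0.052],0],
  [[0.166,0,-0.059],0],
  [[0.191,0,-0.064],0],
  [[0.215,0,-0.069],0],
  [[0.24,0,-0.073],0],
  [[0.265,0,-0.076],0],
  [[0.29,0,-0.079],0],
])

```text
time_s: 11.25
ee_pos: [0.4917, 0.1079, 0.2721]
eef_rot: [-3.142, -0.0, 1.872]
force: [-0.4, 2.8, 2.3]
grip_width: 0.0005
grip_force: 1.1
```

Run:
```python
from h import *
st(); im,d=camera("scene"); cv2.imwrite("pics/s2.png",cv2.resize(im[60:300,130:430],None,fx=2,fy=2))
```

```text
t 11.25 pos [0.4917 0.1079 0.2721] box [0.0928 0.0009 0.2721] yaw 107.27 F [-0.38  2.82  2.27] grip 0.0005 1.115020758807077 rp [-3.1415e+00 -1.0000e-04]
```

View pics/s2.png

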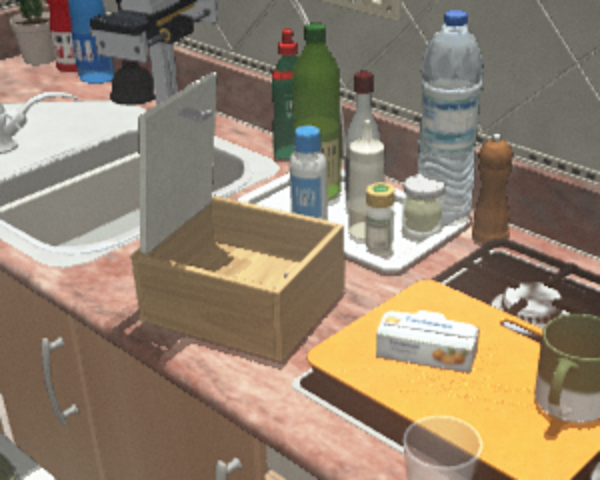

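The lid stands almost upright at crop (180,160) with the fingers behind it. Continuing.

Request:
carry_out([
  [[0.025,0,-0.002],0],
  [[0.05,0,-0.003],0],
  [[0.075,0,-0.003],0],
  [[0.101,0,-0.002],0],
  [[0.13,0,0.005],0],
  [[0.159,0,0.012],0],
  [[0.188,0,0.019],0],
  [[0.217,0,0.026],0],
  [[0.246,0,0.033],0],
  [[0.275,0,0.04],0],
  [[0.304,0,0.047],0],
  [[0.333,0,0.054],0],
])

```text
time_s: 12.5
ee_pos: [0.472, 0.1716, 0.2612]
eef_rot: [3.141, -0.0, 1.872]
force: [0.2, 2.4, 1.5]
grip_width: 0.0005
grip_force: 1.2
```

Request:
carry_out([
  [[0.025,0,0.006],0],
  [[0.05,0,0.012],0],
  [[0.075,0,0.018],0],
  [[0.1,0,0.02],0],
  [[0.12,0,0.02],0],
  [[0.14,0,0.02],0],
  [[0.16,0,0.02],0],
  [[0.18,0,0.02],0],
  [[0.2,0,0.02],0],
  [[0.22,0,0.02],0],
  [[0.24,0,0.02],0],
  [[0.27,0,0.02],0],
])

```text
time_s: 13.7
ee_pos: [0.456, 0.2229, 0.2573]
eef_rot: [3.141, 0.0, 1.872]
force: [0.4, 0.1, 0.4]
grip_width: 0.0003
grip_force: 0.0
```

Request:
carry_out([
  [[0.02,0,-0.1],0],
  [[0.02,0,-0.25],0],
  [[0.02,0,-0.4],0],
  [[-0.15,0,-0.42],0],
  [[-0.35,-0.02,-0.42],0],
  [[-0.55,-0.05,-0.42],0],
  [[-0.75,-0.08,-0.42],0],
  [[-0.95,-0.1,-0.42],0],
])

```text
time_s: 14.5
ee_pos: [0.4933, 0.0339, 0.3415]
eef_rot: [3.141, 0.0, 1.872]
force: [0.8, 0.1, 0.5]
grip_width: 0.0005
grip_force: 0.0
```

Request:
carry_out([
  [[-0.2,-0.04,0],0],
  [[-0.4,-0.08,0],-0.01],
  [[-0.6,-0.12,0.1],-0.02],
  [[-0.8,-0.16,0.25],-0.0275],
  [[-0.98,-0.18,0.4],-0.0275],
  [[-0.98,-0.18,0.5],-0.0275],
  [[-0.98,-0.18,0.5],-0.0275],
], hand=-1)

```text
time_s: 15.2
ee_pos: [0.5162, -0.1628, 0.2385]
eef_rot: [-3.138, -0.004, 2.043]
force: [0.4, 0.1, -0.2]
grip_width: 0.0529
grip_force: 0.0
```

Run:
```python
from h import *
st()
im,d=camera("wrist"); cv2.imwrite("pics/w3.png",im)
r=finder.cut_out("wrist","carton"); print(len(r))
if r:
    p=cloud("wrist",d,r[0]["mask"]); t=p[(p[:,2]>.075)&(p[:,2]<.095)]; rc=cv2.minAreaRect(t[:,:2].astype(np.float32)); print(r[0]["conf"],rc,np.median(t[:,2]))
im,d=camera("scene"); cv2.imwrite("pics/s3.png",cv2.resize(im[60:300,130:430],None,fx=2,fy=2))
r=finder.cut_out("scene","carton")
if r:
    p=cloud("scene",d,r[0]["mask"]); t=p[(p[:,2]>.075)&(p[:,2]<.095)]; print("scene",cv2.minAreaRect(t[:,:2].astype(np.float32)))
for q in ("press_mark","box_hinge"): print(q,finder.pinpoint("scene",q)[:1])
```

```text
t 15.2 pos [ 0.5162 -0.1628  0.2385] box [-0.173   0.0575  0.2385] yaw 117.08 F [ 0.39  0.09 -0.24] grip 0.0529 0.0 rp [-3.1382 -0.0037]
1
0.72 ((0.5486135482788086, -0.254813015460968), (0.04840768128633499, 0.0844726487994194), 26.164199829101562) 0.08925367097665371
scene ((0.5510969758033752, -0.27177348732948303), (0.05217185243964195, 0.1139785647392273), 26.115793228149414)
press_mark [{'location': [189.7, 122.1], 'conf': 0.72}]
box_hinge [{'location': [214.6, 171.0], 'conf': 0.74}]
```

View pics/s3.png

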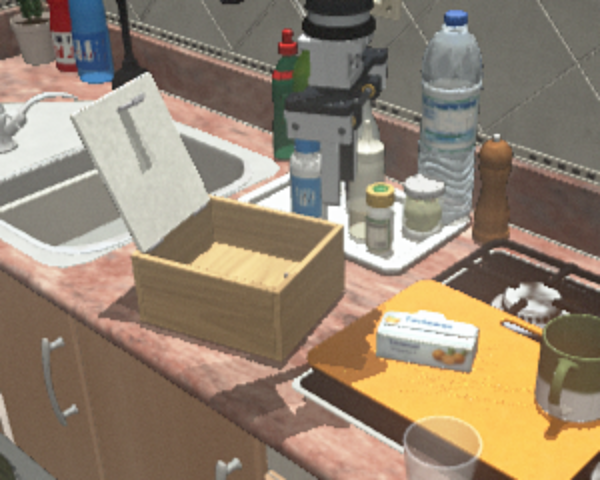

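View pics/w3.png

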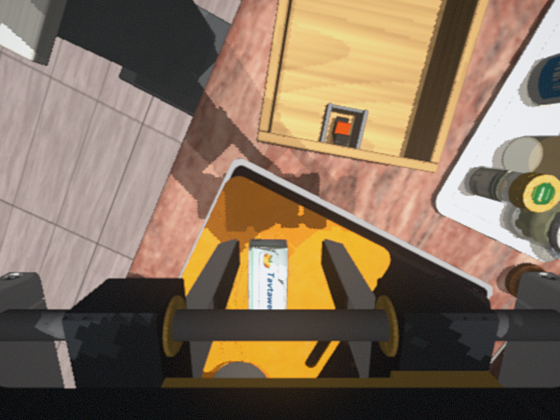

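The lid stands open at its stop and the carton is untouched. In the wrist view it lies between the fingers at (268,275). Now descend on it.

Run:
```python
from h import *
st(); print(delta([.550,-.273,.12]),delta([.550,-.273,.057]))
```

```text
t 15.5 pos [ 0.5176 -0.1621  0.2426] box [-0.1727  0.056   0.2426] yaw 117.22 F [0.42 0.33 0.19] grip 0.0768 0.0 rp [3.1402e+00 1.6000e-03]
[-0.5663 -0.1105  0.614 ] [-0.5658 -0.111   0.929 ]
```

Request:
carry_out([
  [[-0.2,-0.04,0.05],0],
  [[-0.4,-0.08,0.2],0],
  [[-0.56,-0.11,0.4],0.001],
  [[-0.566,-0.11,0.6],0.002],
  [[-0.566,-0.11,0.7],0.002],
  [[-0.566,-0.11,0.7],0.002],
])

```text
time_s: 16.1
ee_pos: [0.5483, -0.2726, 0.0988]
eef_rot: [-3.139, -0.004, 2.033]
force: [-0.4, 0.3, -0.5]
grip_width: 0.0944
grip_force: 0.0
```

Run:
```python
from h import *
st(); print(delta([.550,-.273,.057]))
im,d=camera("wrist"); cv2.imwrite("pics/w4.png",im)
```

```text
t 16.1 pos [ 0.5483 -0.2726  0.0988] box [-0.2874  0.0593  0.0988] yaw 116.46 F [-0.45  0.29 -0.48] grip 0.0944 0.0 rp [-3.1391 -0.0036]
[-0.0062  0.0071  0.2091]
```

View pics/w4.png

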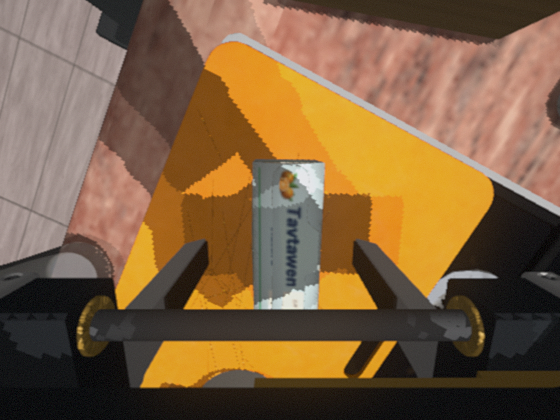

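The carton (columns 253–325) is centred and square between the fingers (207–355). Descend and grip.

Request:
carry_out([
  [[0,0.005,0.08],0],
  [[0,0.01,0.15],0],
  [[0,0.01,0.2],0],
  [[0,0.01,0.205],0],
  [[0,0.01,0.205],0],
])

```text
time_s: 16.65
ee_pos: [0.5511, -0.2724, 0.0602]
eef_rot: [-3.141, -0.0, 2.032]
force: [-0.2, 0.2, 0.7]
grip_width: 0.0938
grip_force: 0.0
```

Request:
carry_out([
  [[0,0,0],0],
  [[0,0,0],0],
  [[0,0,0],0],
  [[0,0,0],0],
  [[0,0,0],0],
  [[0,0,0],0],
  [[0,0,0],0],
  [[0,0,0],0],
], hand=1, force=10)

```text
time_s: 17.45
ee_pos: [0.5511, -0.2724, 0.0603]
eef_rot: [3.142, 0.0, 2.032]
force: [-0.4, 0.4, 1.1]
grip_width: 0.0515
grip_force: 10.0
```

Request:
carry_out([
  [[0,0,-0.03],0],
  [[0,0,-0.1],0],
  [[0,0,-0.2],0],
  [[0,0,-0.32],0],
  [[0,0,-0.44],0],
  [[0,0,-0.54],0],
  [[0,0,-0.6],0],
  [[0,0,-0.6],0],
])

```text
time_s: 18.25
ee_pos: [0.5516, -0.2727, 0.1824]
eef_rot: [3.14, 0.003, 2.032]
force: [0.4, 0.2, 0.6]
grip_width: 0.0514
grip_force: 10.0
```

Run:
```python
from h import *
o=st(); print(delta(frombox([.02,0,.19])))
```

```text
t 18.25 pos [ 0.5516 -0.2727  0.1824] box [-0.2885  0.0562  0.1824] yaw 116.45 F [0.36 0.2  0.6 ] grip 0.0514 9.983673691749573 rp [3.1398e+00 2.7000e-03]
[ 1.4771  0.5255 -0.0408]
```

Turn is +9.25° about tool z, i.e. 0.0257.

Request:
carry_out([
  [[0.08,0.03,-0.02],0.003],
  [[0.24,0.09,-0.04],0.008],
  [[0.42,0.15,-0.04],0.013],
  [[0.6,0.21,-0.04],0.018],
  [[0.78,0.28,-0.04],0.0225],
  [[0.93,0.33,-0.04],0.0257],
  [[0.98,0.35,-0.04],0.0257],
  [[0.98,0.35,-0.04],0.0257],
])

```text
time_s: 19.05
ee_pos: [0.5263, -0.0649, 0.1878]
eef_rot: [-3.141, -0.0, 1.873]
force: [0.2, -1.0, -0.7]
grip_width: 0.0519
grip_force: 10.0
```

Run:
```python
from h import *
o=st(); print(delta(frombox([.02,0,.19])))
```

```text
t 19.05 pos [ 0.5263 -0.0649  0.1878] box [-0.0825  0.019   0.1878] yaw 107.32 F [ 0.15 -1.02 -0.66] grip 0.0519 9.983737170696259 rp [-3.1409e+00 -3.0000e-04]
[ 0.5123  0.0959 -0.0109]
```

Request:
carry_out([
  [[0.06,0.01,0],0],
  [[0.18,0.03,0],0],
  [[0.32,0.06,0],0],
  [[0.45,0.09,0],0],
  [[0.51,0.095,0],0],
  [[0.51,0.095,0.03],0],
  [[0.51,0.095,0.13],0],
  [[0.51,0.095,0.27],0],
  [[0.51,0.095,0.4],0],
  [[0.51,0.095,0.5],0],
  [[0.51,0.095,0.5],0],
])

```text
time_s: 20.15
ee_pos: [0.5131, 0.036, 0.0855]
eef_rot: [-3.137, -0.001, 1.87]
force: [-0.7, 0.6, -1.2]
grip_width: 0.0515
grip_force: 10.0
```

Run:
```python
from h import *
o=st(); print(delta(frombox([.02,0,.05])))
im,d=camera("side"); cv2.imwrite("pics/d5.png",cv2.resize(im[90:270,180:400],None,fx=3,fy=3))
```

```text
t 20.15 pos [0.5131 0.036  0.0855] box [0.0178 0.0017 0.0855] yaw 107.12 F [-0.73  0.55 -1.16] grip 0.0515 9.983632564544678 rp [-3.1369e+00 -1.2000e-03]
[0.0109 0.0094 0.1773]
```

View pics/d5.png

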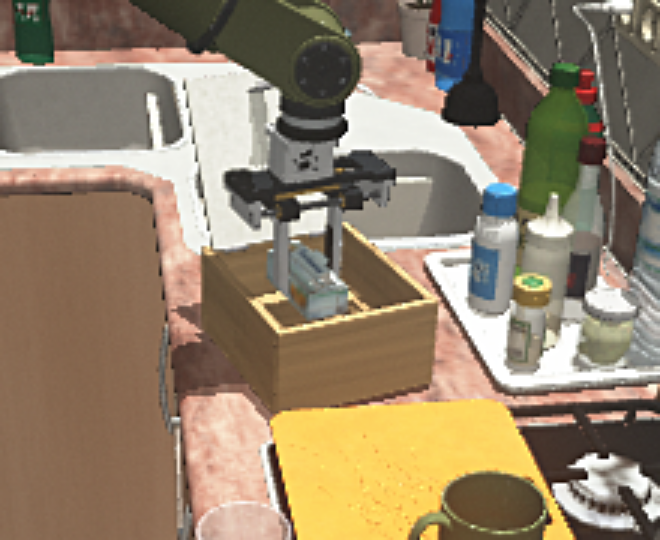

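The carton hangs level inside the box walls, at crop (310,280). Lower it gently.

Request:
carry_out([
  [[0,0,0.03],0],
  [[0,0,0.08],0],
  [[0,0,0.12],0],
  [[0,0,0.145],0],
  [[0,0,0.155],0],
  [[0,0,0.16],0],
  [[0,0,0.16],0],
  [[0,0,0.16],0],
])

```text
time_s: 21.0
ee_pos: [0.5146, 0.0373, 0.0565]
eef_rot: [3.141, 0.0, 1.871]
force: [-0.2, 0.4, 0.1]
grip_width: 0.0514
grip_force: 10.0
```

Request:
carry_out([
  [[0,0,0.008],0],
  [[0,0,0.016],0],
  [[0,0,0.023],0],
  [[0,0,0.028],0],
  [[0,0,0.028],0],
])

```text
time_s: 21.5
ee_pos: [0.5144, 0.0373, 0.0507]
eef_rot: [-3.142, 0.0, 1.871]
force: [-1.2, -0.0, 3.1]
grip_width: 0.0512
grip_force: 10.0
```

Request:
carry_out([
  [[0,0,0],0],
  [[0,0,0],0],
  [[0,0,0],0],
  [[0,0,0],0],
  [[0,0,0],0],
  [[0,0,0],0],
], hand=-0.6)

```text
time_s: 22.1
ee_pos: [0.5144, 0.0373, 0.0507]
eef_rot: [-3.142, -0.0, 1.871]
force: [-0.4, 0.3, 1.0]
grip_width: 0.0756
grip_force: 0.0
```

Request:
carry_out([
  [[0,0,-0.05],0],
  [[0,0,-0.15],0],
  [[0,0,-0.35],0],
  [[0,0,-0.55],0],
  [[-0.15,0,-0.75],0],
  [[-0.35,0,-0.85],0],
  [[-0.5,0,-0.85],0],
  [[-0.5,0,-0.85],0],
  [[-0.5,0,-0.85],0],
])

```text
time_s: 23.0
ee_pos: [0.5438, -0.0584, 0.2209]
eef_rot: [-3.142, -0.0, 1.87]
force: [0.0, 1.3, -0.7]
grip_width: 0.0757
grip_force: 0.0
```

Run:
```python
from h import *
st(); im,d=camera("wrist"); cv2.imwrite("pics/w6.png",im)
r=finder.cut_out("wrist","carton")
if r:
    p=cloud("wrist",d,r[0]["mask"]); print(r[0]["conf"],np.percentile(p[:,2],[5,50,95]).round(4),[inbox(np.median(p,0)).round(3)])
im,d=camera("scene"); cv2.imwrite("pics/s6.png",cv2.resize(im[60:300,130:430],None,fx=2,fy=2))
```

```text
t 23.0 pos [ 0.5438 -0.0584  0.2209] box [-0.0815  0.0003  0.2209] yaw 107.13 F [ 0.03  1.32 -0.72] grip 0.0757 0.0 rp [-3.1416e+00 -2.0000e-04]
```

View pics/s6.png

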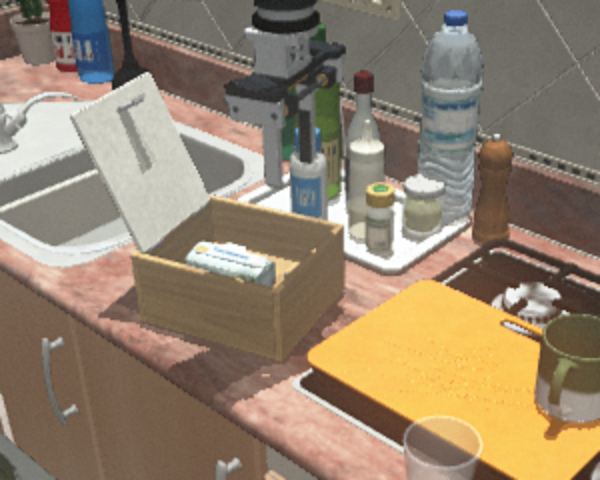

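View pics/w6.png

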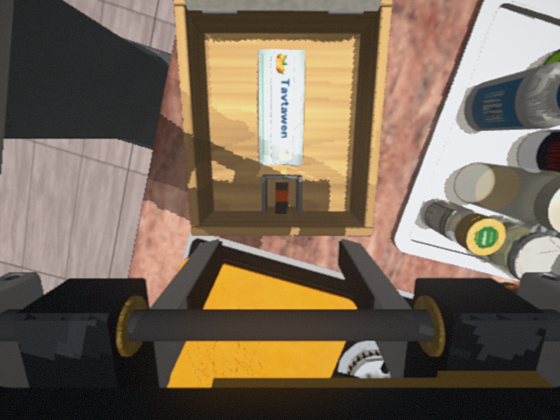

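The carton lies flat on the floor at (282,105) in the wrist view, clear of the latch housing at (282,195). The lid is open and the gripper touches nothing.

```bash
python3 -c "
from station import ctrl
print(ctrl.hand_in())"
```

```text
the job is handed in; nothing more can be done
None
```

The lid was pressed to release (13 N at the last reading) and eased to its open stop, the carton lies flat on the box floor, the mug and tumbler were left alone, and the job is handed in; no verdict was returned.

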